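# Clip the red hold clip onto the gear's tray

## Robot

A 6-joint arm with a two-finger parallel gripper is mounted at the origin on a cart in front of the work surface, level with it; the furniture and walls round the work are solid. World frame = base frame: x ahead of the robot, y to its left, z up, the work surface at z = 0. Lengths are in m, angles in rad, forces in N, time in s.
With the tool pointing down it reaches from about 0.35 to 0.725 m from the base axis. Payload 4.3 kg.
Tool frame: the origin (TCP) lies on the centre line of the jaws, within the pads' length; the fingertips stand 19 mm ahead of it and the grasp point (between the pads) is the TCP (r.nose_length is the distance from the TCP to the fingertips, in m); z points along the fingers, y is the line along which they close (so a half turn about z gives the same grasp; the last joint's range is limited). The gripper opens to 85 mm and grips with 20 to 120 N. Pads are 22 mm wide; open, the fingers measure 114 mm over their backs; the gripper's body (76 mm by 85 mm) begins 54 mm behind the grasp point. The pads swing forward as they close: fully open they stand 13 mm farther back than shut.
Start: joints at [1.116, 0.377, 0.081, 1.274, 0, 1.46], TCP at [0.194, 0.541, 0.25] pointing down, gripper open.
Joint ranges: [-2.72, 2.72], [-0.84, 1.66], [-1.02, 1.22], [-1.77, 2.12], [-1.37, 1.28], [-3.14, 3.14]. Speed limits (rad/s): [2.57, 2.57, 3.14, 3.14, 3.14, 3.14].

## Interface

Orientations are given as a unit quaternion [w, x, y, z].
In Python, from station import r gives the robot as it stands. Calls block until the motion is done:
- r.goto(position, orientation): joint-space move of the TCP to a pose.
- r.move_straight(position, ori=None, speed=0.15, stop_force=None): straight line of the TCP; ori=None keeps the orientation; speed is the mean speed in m/s. With stop_force (N) it stops when the force on the tool has changed by that much, and returns True; else False.
- r.goto_joints(angles): joint-space move.
- r.release() and r.close_gripper(grasp_force=None): open the fingers fully, or close them until they stop; grasp_force is the grip in N (None keeps the last).
- r.hold(seconds).
- r.inverse_kinematics(position, orientation): joint angles nearest the present ones, or None.
- r.grab_frame(name): name is "scene" or "side" or "wrist"; returns a dict with "img" (400x640x3 uint8, blue, green, red), "range_z" (400x640 float32, m along the optical axis (not along the pixel's ray), 0 where there is no reading), "fov_y" (degrees; the focal length in pixels is half the picture's height over the tangent of half this angle, whatever the lens; pixels are square), "cx", "cy" (the principal point, pixels), "camera_from_world" (4x4, takes a point from world to camera coordinates); the wrist camera has in their place "mount" (4x4, takes a point from camera to tool coordinates, whose origin is the TCP and whose axes are the flange's). Camera axes: x right, y down, z forward; pixel columns grow to the right and rows downward; lengths in m; the calibration is good to about 2 mm. The wrist camera is an equidistant fisheye: a pixel r from the principal point sees the ray r / f radians off the axis. A picture is of the moment at which its call begins: read the wrist's pose just before it.
A pose or a line that the arm cannot do raises r.Unreachable and nothing moves.
- r.hand_in(): hands the job in; it is judged then, once.
Readings, each from a call of its own:
- r.get_t(): time.
- r.get_joint_pos(): joint angles.
- r.get_qvel(): joint speeds.
- r.get_joint_efforts(): joint torques, N m.
- r.get_eef_pos(): TCP position.
- r.get_eef_rot(): TCP orientation.
- r.get_wrist_force(): force on the tool from outside, world axes, zero at the start.
- r.get_wrist_torque(): the same for the moment, N m.
- r.get_finger_gap(): opening from 0.0 (shut) to 1.0 (fully open).
- r.get_grip_force(): force on a finger pad.
Only numpy, scipy, OpenCV 4.12 (cv2) and the standard library are available. Lean on these libraries where they do the work, as an engineer would, in place of code of your own. Each camera call takes 0.05 s, during which the arm holds its last target. There are 200 camera calls.

## Task

The gear has failed inspection, so its tray must be marked. Pick up the red spring clip by squeezing its handles, set its open jaws over the upright metal ledge at the front of the tray that holds the gear, near the ledge's middle, and let go so that it grips the ledge, standing straight. Leave the green clip standing where it is.

Things in the scene. Friction and masses are not known exactly. Their poses are not given: they have to be found in the camera images.
- red_clip_pivot (a point): Middle of the pivot pin of the red peg-type spring clip: stands jaws down, handles up, 90 mm tall, 100 g, pin 48 mm above its underside. y axis: along the pin; x: the way its handles are squeezed (either way round alike; x, z lean by half the jaw angle). Handles: 30 mm wide plates 5 to 45 mm above the pin, 50 mm over their outsides at the top. Grasp them 25 to 35 mm above the pin.
- red_clip_jaw (a joint): Red clip's jaw angle: 0 shut (sprung), 0.6 squeezed to the stop by 20 to 40 N: handles then parallel, 22 mm over all, a firm grasp; jaws 22 to 28 mm apart. About 0.13 when gripping the ledge (3 N). Pads lie 36 to 48 mm below the pin; above them the throat takes an edge up to 8 mm below the pin. Pin 15 to 25 mm above the edge is a good height to let go.
- gear_tray_ledge (a point): Middle of the top edge of the upright aluminium ledge on the robot side of the grey tray that holds the toothed gear (44 mm). Ledge: 6 mm thick (x axis, pointing into the tray), 80 mm long (y axis), top 65 mm above the desk. Tray 100 x 120 mm, walls 22 mm high, fixed to the desk; the ledge's upper 43 mm are free on both sides.
- bearing_tray_ledge (a point): The same point of an equal tray that holds a smooth ball bearing (34 mm ring); not to be used.
- green_clip_pivot (a point): Middle of the pivot pin of a green clip, equal to the red one in all but colour; it stays standing where it is.
Things that resemble listed ones, but are neither listed nor needed, are in the scene too. Of the things that look like the part that bears red_clip_pivot, take the one that is farthest to the robot's right at the start.

How it is judged:
At the end, for the whole second after the job is handed in: The red clip grips the gear tray's ledge by its spring (joint 0.06 to 0.25 rad), pin 3 to 38 mm above the top edge, within 12 mm of the ledge's plane and 26 mm of its middle, leaning under 0.3 rad, pin within 0.26 rad of the ledge's line; green clip moved under 20 mm (x of red_clip_pivot in the frame of gear_tray_ledge between -0.012 and 0.012 m and y of red_clip_pivot in the frame of gear_tray_ledge between -0.026 and 0.026 m and z of red_clip_pivot in the frame of gear_tray_ledge between 0.003 and 0.038 m and value of joint red_clip_jaw between 0.06 and 0.25 rad and angle between red_clip_pivot's own z axis and vertical below 0.3 rad and angle between the y axis of red_clip_pivot and the y axis of gear_tray_ledge, either way round below 0.26 rad and distance of green_clip_pivot from where it was at the start of the episode below 0.02 m); the robot touches nothing.
It fails at once if the green clip is knocked over or carried off (moved more than 30 mm) (distance of green_clip_pivot from where it was at the start of the episode above 0.03 m).
It also fails if it takes over 35 s, if anything falls off the work surface, if the arm or the gripper's body presses on something with over 40 N, if the wrist force passes 120 N, or if a joint passes its speed limit or range.

## Working session

There is one attempt and no reset: what is moved stays moved. The work goes in short steps, each a Python script; the robot and the scene stay as the last script left them, time stands still between calls to the robot, and variables do not carry over. Pictures are saved under pics/ and viewed, at most 10 in all, crops included, and the job is handed in when it is done.

```bash
mkdir -p pics
cat > h.py <<'E'
import numpy as np, cv2
from station import r
def snap(name):
    f=r.grab_frame(name); np.save(f'pics/{name}.npy',f,allow_pickle=True); return f
def load(name): return np.load(f'pics/{name}.npy',allow_pickle=True).item()
def cloud(f):
    h,w=f['range_z'].shape; F=h/2/np.tan(np.radians(f['fov_y'])/2)
    v,u=np.mgrid[:h,:w]; z=f['range_z']
    p=np.stack([(u-f['cx'])/F*z,(v-f['cy'])/F*z,z,np.ones_like(z)],-1)
    P=p@np.linalg.inv(f['camera_from_world']).T
    P=P[...,:3]; P[z==0]=np.nan
    return P
E
python3 - <<'E'
from h import *
for n in ('scene','side'):
    f=snap(n); cv2.imwrite(f'pics/{n}0.png',f['img']); print(n,np.linalg.inv(f['camera_from_world'])[:3].round(2).tolist(),f['fov_y'])
E
```

```text
scene [[0.62, -0.58, 0.53, 0.02], [-0.79, -0.44, 0.43, -0.36], [-0.01, -0.69, -0.73, 0.68]] 48.24046778696157
side [[-1.0, -0.06, 0.07, 0.41], [-0.09, 0.62, -0.78, 0.78], [0.0, -0.78, -0.62, 0.69]] 50.35843475264808
```

View pics/scene0.png

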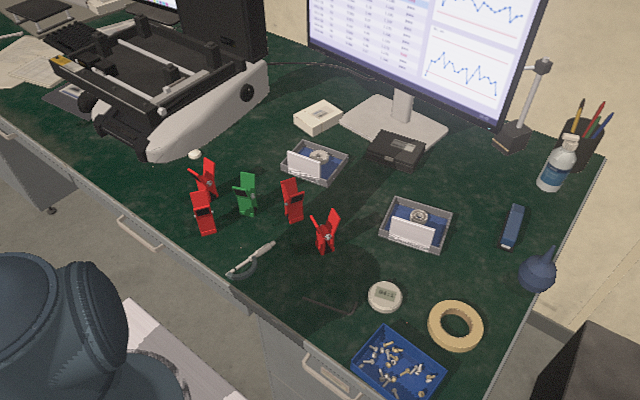

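View pics/side0.png

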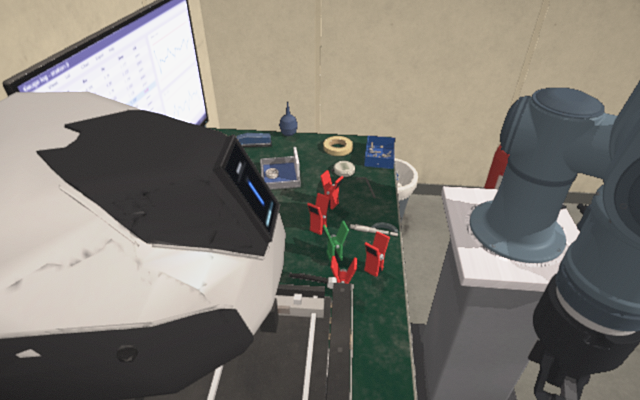

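Scene view: the red clips are at about (207,180), (203,215), (292,200) and (325,232), and the green one is at (245,195). The trays are at (315,162) and (415,225). By the description I want the clip with the smallest y, probably (325,232). I'll check that in a crop and get the numbers.

Run:
```python
from h import *
f=load('scene'); P=cloud(f); hsv=cv2.cvtColor(f['img'],cv2.COLOR_BGR2HSV)
a=f['img'][135:260,265:455]; cv2.imwrite('pics/crop1.png',cv2.resize(a,None,fx=4.2,fy=4.2,interpolation=cv2.INTER_CUBIC))
for nm,m in (('red',((hsv[...,0]<8)|(hsv[...,0]>172))&(hsv[...,1]>150)),('green',(abs(hsv[...,0].astype(int)-62)<12)&(hsv[...,1]>150)&(hsv[...,2]>80))):
    m=m&(P[...,2]>.006)&(P[...,2]<.12)
    n,l,s,c=cv2.connectedComponentsWithStats(m.astype(np.uint8))
    for i in range(1,n):
        if s[i,4]>80:
            q=P[l==i]; t=q[q[:,2]>.07]
            print(nm,s[i],'mean',q.mean(0).round(3),'zmax',q[:,2].max().round(3),'top',t.mean(0).round(3))
# ledges
g=P[...,2]
for box in ((280,135,350,190),(375,195,455,260)):
    u0,v0,u1,v1=box; q=P[v0:v1,u0:u1].reshape(-1,3); q=q[(q[:,2]>.035)&(q[:,2]<.075)]
    t=q[q[:,2]>.058]
    R=cv2.minAreaRect(q[:,:2].astype(np.float32)*1000)
    print(len(q),R,t.mean(0).round(4),q[:,2].max())
```

```text
red [ 187  157   31   79 1124] mean [0.366 0.187 0.058] zmax 0.093 top [0.368 0.19  0.083]
red [280 177  24  46 622] mean [0.464 0.046 0.056] zmax 0.093 top [0.468 0.052 0.083]
red [310 208  30  46 584] mean [ 0.442 -0.054  0.057] zmax 0.093 top [ 0.447 -0.055  0.084]
458 ((535.1591796875, 76.16594696044922), (127.49099731445312, 69.54058837890625), 38.91617965698242) [0.5511 0.0923 0.065 ] 0.07488283466837975
591 ((545.5177612304688, -172.17849731445312), (10.429542541503906, 79.92948913574219), 12.288508415222168) [ 0.5445 -0.173   0.0638] 0.06816509073567256
```

View pics/crop1.png

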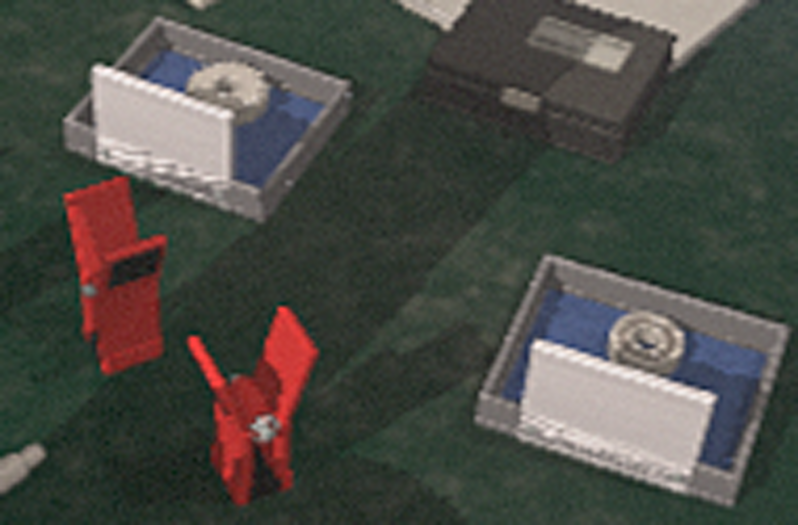

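The upper-left tray's part looks toothed (crop 230,92), and the right one is a smooth ring (645,340). My choice is the red clip with its pin at crop (263,428). I'll go above both with the wrist camera to confirm.

```bash
cat >> h.py <<'E'
from scipy.spatial.transform import Rotation as Rn
def down(yaw):  # tool z down, tool y at world heading yaw
    y=np.array([np.cos(yaw),np.sin(yaw),0]); z=np.array([0,0,-1.]); x=np.cross(y,z)
    return Rn.from_matrix(np.c_[x,y,z]).as_quat(scalar_first=True)
def wsnap(tag):
    p=np.array(r.get_eef_pos()); q=np.array(r.get_eef_rot()); f=r.grab_frame('wrist')
    h,w=f['range_z'].shape; F=h/2/np.tan(np.radians(f['fov_y'])/2)
    v,u=np.mgrid[:h,:w]; dx=u-f['cx']; dy=v-f['cy']; rr=np.hypot(dx,dy)+1e-9; t=np.tan(np.minimum(rr/F,1.5)); z=f['range_z']
    c=np.stack([dx/rr*t*z,dy/rr*t*z,z],-1); M=np.array(f['mount'])
    P=(c@M[:3,:3].T+M[:3,3])@Rn.from_quat(q,scalar_first=True).as_matrix().T+p
    P[(z==0)|(rr/F>1.4)]=np.nan
    np.savez(f'pics/{tag}.npz',img=f['img'],P=P); cv2.imwrite(f'pics/{tag}.png',f['img'])
    return f['img'],P
E
python3 - <<'E'
from h import *
f=load('scene'); P=cloud(f)
print(r.get_eef_rot(), r.get_t())
for yaw in (0.,np.pi/2,np.pi):
    for p in ((.45,-.05,.12),(.55,.09,.2)): print(yaw,p,r.inverse_kinematics(p,down(yaw)))
q=P[208:254,310:340].reshape(-1,3); t=q[(q[:,2]>.07)&(q[:,2]<.1)]
_,l,c=cv2.kmeans(t[:,:2].astype(np.float32),2,None,(3,50,1e-6),5,0); print('handles',c)
q=P[145:190,283:325].reshape(-1,3); q=q[(q[:,2]>.04)&(q[:,2]<.07)]; q=q[(q[:,0]<.6)&(q[:,1]>.04)]
print(len(q),cv2.minAreaRect(q[:,:2].astype(np.float32)*1000))
try:
    r.goto((.46,.0,.30),down(np.pi/2)); 
except r.Unreachable as e: print(e)
wsnap('w1'); print(r.get_t(),r.get_joint_pos())
E
```

```text
[-2.58700064e-04  1.71563593e-01  9.85172620e-01 -8.80008289e-04] 0.1
0.0 (0.45, -0.05, 0.12) [-0.25092302  0.22324687 -0.48831592  0.85923354  0.          1.3198733 ]
0.0 (0.55, 0.09, 0.2) [ 0.04837291  0.35969463 -0.07592249  1.13517921  0.          1.61916923]
1.5707963267948966 (0.45, -0.05, 0.12) [-0.25092302  0.22324687 -0.48831592  0.85923354  0.         -0.25092302]
1.5707963267948966 (0.55, 0.09, 0.2) [ 0.04837291  0.35969463 -0.07592249  1.13517921  0.          0.04837291]
3.141592653589793 (0.45, -0.05, 0.12) [-0.25092302  0.22324687 -0.48831592  0.85923354  0.         -1.82171935]
3.141592653589793 (0.55, 0.09, 0.2) [ 0.04837291  0.35969463 -0.07592249  1.13517921  0.         -1.52242342]
handles [[ 0.42201528 -0.04398289]
 [ 0.4571183  -0.05949704]]
376 ((541.3938598632812, 76.71296691894531), (123.0335464477539, 66.00653839111328), 44.3603401184082)
2.3167 [-1.36802314e-01  1.32996938e-01 -1.14505411e-01  1.32342833e+00
  1.70534712e-04 -1.37927798e-01]
```

View pics/w1.png

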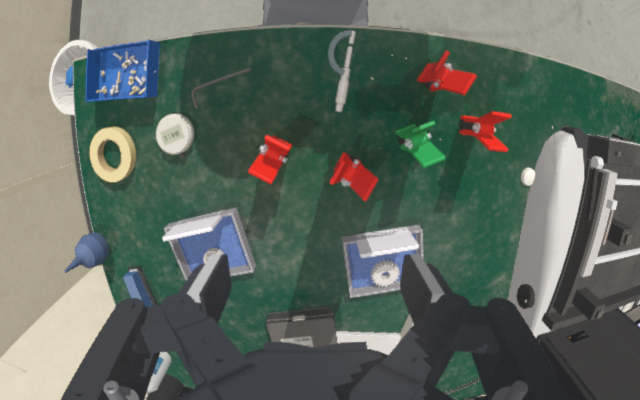

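Wrist view: the gear (toothed) is in the tray at (385,272), with its ledge at (388,243). The bearing tray is at (210,245). The rightmost red clip is at (270,160), which confirms the choice.

```bash
cat >> h.py <<'E'
def clipfit(img,P,box,zr):
    u0,v0,u1,v1=box; hsv=cv2.cvtColor(img,cv2.COLOR_BGR2HSV)[v0:v1,u0:u1]; q=P[v0:v1,u0:u1]
    m=((hsv[...,0]<8)|(hsv[...,0]>172))&(hsv[...,1]>140)&(q[...,2]>zr[0])&(q[...,2]<zr[1])
    t=q[m]; _,l,c=cv2.kmeans(t[:,:2].astype(np.float32),2,None,(3,50,1e-6),5,0)
    d=c[1]-c[0]; print('clip n',np.bincount(l.ravel()),'c',c.round(4).tolist(),'mid',c.mean(0).round(4),'sep',np.hypot(*d).round(4),'yaw',np.arctan2(d[1],d[0]).round(3))
    return t,l
def ledgefit(P,box,zlo=.058):
    u0,v0,u1,v1=box; q=P[v0:v1,u0:u1].reshape(-1,3); q=q[(q[:,2]>zlo)&(q[:,2]<.075)]
    R=cv2.minAreaRect(q[:,:2].astype(np.float32)*1000); print('ledge',len(q),R,'z',np.percentile(q[:,2],[50,95]).round(4),'mean',q.mean(0).round(4))
    return q
E
python3 - <<'E'
from h import *
d=np.load('pics/w1.npz'); img,P=d['img'],d['P']
print('desk z',np.nanmedian(P[170:200,300:330,2]))
for zr in ((.06,.1),(.075,.1),(.085,.1)):
    t,l=clipfit(img,P,(240,125,305,195),zr)
    for k in (0,1):
        a=t[l.ravel()==k]; print(cv2.minAreaRect(a[:,:2].astype(np.float32)*1000), a[:,2].max())
ledgefit(P,(350,225,425,260)); ledgefit(P,(350,225,425,260),.045)
f=load('scene'); S=cloud(f); clipfit(f['img'],S,(310,208,340,254),(.08,.1))
q=ledgefit(S,(280,140,330,190),.045)
for u,v in ((290,152),(318,162),(305,158)): print(S[v-3:v+4:3,u].round(3).tolist())
E
```

```text
desk z 0.0028059403206581734
clip n [225 477] c [[0.42669999599456787, -0.042500000447034836], [0.4575999975204468, -0.05959999933838844]] mid [ 0.4421 -0.051 ] sep 0.0353 yaw -0.506
((428.5418395996094, -43.35261535644531), (29.67906379699707, 15.92403793334961), 68.0336685180664) 0.09293678652522855
((457.97686767578125, -59.87668991088867), (30.694387435913086, 15.51806926727295), 59.437747955322266) 0.09225748603107242
clip n [301 187] c [[0.45969998836517334, -0.06069999933242798], [0.4255000054836273, -0.04170000180602074]] mid [ 0.4426 -0.0512] sep 0.0391 yaw 2.636
((460.315673828125, -61.16321563720703), (30.501352310180664, 10.579227447509766), 60.39936447143555) 0.09225748603107242
((425.9634094238281, -42.45677947998047), (30.12385368347168, 11.014321327209473), 59.7054557800293) 0.09293678652522855
clip n [174 159] c [[0.4611000120639801, -0.0617000013589859], [0.424699991941452, -0.04149999842047691]] mid [ 0.4429 -0.0516] sep 0.0417 yaw 2.635
((461.4942626953125, -61.845977783203125), (30.508747100830078, 7.457889556884766), 59.437747955322266) 0.09225748603107242
((424
[... 237 characters left out ...]
 0.0665] mean [0.5682 0.0978 0.064 ]
ledge 627 ((568.9945068359375, 98.13031005859375), (8.2918701171875, 79.93438720703125), 9.50625991821289) z [0.0607 0.0663] mean [0.5676 0.0974 0.0588]
clip n [90 48] c [[0.4586000144481659, -0.06030000001192093], [0.42250001430511475, -0.041999999433755875]] mid [ 0.4406 -0.0512] sep 0.0405 yaw 2.671
ledge 341 ((535.1591796875, 76.16594696044922), (127.49099731445312, 69.54058837890625), 38.91617965698242) z [0.0601 0.072 ] mean [0.5575 0.096  0.0593]
[[0.625, 0.188, 0.004], [0.562, 0.132, 0.066], [0.56, 0.13, 0.06]]
[[0.625, 0.105, 0.016], [0.572, 0.064, 0.067], [0.571, 0.063, 0.06]]
[[0.629, 0.146, 0.005], [0.566, 0.094, 0.066], [0.566, 0.094, 0.058]]
```

Clip: centre (0.4425,-0.0515), squeeze heading about -0.52. Gear ledge: (0.5685,0.098), normal heading about +0.165. Next is the grasp.

Run:
```python
from h import *
q=down(-.52); p=np.array([.4425,-.0515,.078])
r.goto(p+[0,0,.10],q); print(r.get_eef_pos(),r.get_t())
print('hit',r.move_straight(p,speed=.08,stop_force=12),r.get_eef_pos(),r.get_wrist_force())
r.close_gripper(60); r.hold(.2)
print(r.get_finger_gap(),r.get_grip_force(),r.get_eef_pos(),r.get_wrist_force())
r.move_straight(p+[0,0,.10],speed=.12); print(r.get_finger_gap(),r.get_grip_force(),r.get_wrist_force(),r.get_t())
wsnap('w2'); f=snap('scene')
a=f['img'][100:270,200:440]; a=cv2.resize(a,(480,340),interpolation=cv2.INTER_CUBIC)
cv2.imwrite('pics/c2.png',np.vstack([a,cv2.resize(np.load('pics/w2.npz')['img'],(480,300))[:260]]))
```

```text
[ 0.44276501 -0.05139689  0.17821575] 4.0333
hit False [ 0.44302093 -0.051621    0.07847832] [-0.25594136  0.20908863 -0.11779443]
0.23398357545476522 61.72130227088928 [ 0.44653799 -0.0529584   0.08029475] [ 2.75776067 -1.66709143  7.05911226]
0.23706677145710128 61.05672240257263 [ 0.81311028  0.27320319 -1.58702185] 7.225
```

View pics/c2.png

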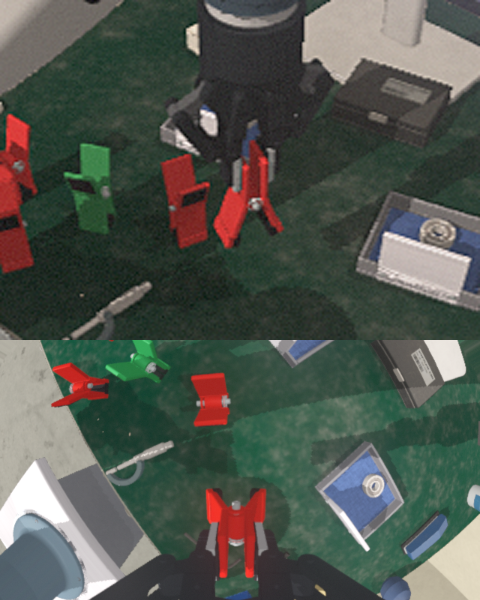

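The clip is held with its jaws wide open (pin at scene px about (328,201)). I'll measure its pose in the hand from both depth images.

Run:
```python
from h import *
R=Rn.from_quat(r.get_eef_rot(),scalar_first=True).as_matrix(); p=np.array(r.get_eef_pos()); print(p,R.round(3).tolist())
f=load('scene'); d=np.load('pics/w2.npz')
for img,P in ((f['img'],cloud(f)),(d['img'],d['P'])):
    hsv=cv2.cvtColor(img,cv2.COLOR_BGR2HSV); T=(P-p)@R
    red=((hsv[...,0]<8)|(hsv[...,0]>172))&(hsv[...,1]>130)
    m=red&(np.linalg.norm(T[...,:2],axis=-1)<.045)&(T[...,2]>-.03)&(T[...,2]<.1)
    q=T[m]; print(len(q))
    for lo in np.arange(-.02,.085,.01):
        s=q[(q[:,2]>=lo)&(q[:,2]<lo+.01)]
        if len(s)>3: print(lo.round(2),len(s),'x',np.percentile(s[:,0],[3,97]).round(4),'y',np.percentile(s[:,1],[3,97]).round(4))
    print('z',np.percentile(q[:,2],[0,1,99,100]).round(4))
print(cloud(f)[200:204,326:331].reshape(-1,3).round(3)[::6], )
```

```text
[ 0.44165211 -0.0512687   0.17700749] [[0.497, 0.868, -0.002], [0.868, -0.497, 0.001], [-0.001, -0.002, -1.0]]
682
-0.02 58 x [-0.0133  0.0131] y [-0.0109  0.0092]
-0.01 57 x [-0.014   0.0105] y [-0.0118  0.0083]
0.0 51 x [-0.0144  0.0097] y [-0.012   0.0085]
0.01 59 x [-0.0142  0.011 ] y [-0.0142  0.0089]
0.02 92 x [-0.0138  0.0135] y [-0.0128  0.0069]
0.03 72 x [-0.0145  0.0139] y [-0.0158  0.0095]
0.04 87 x [-0.0139  0.0144] y [-0.0197  0.0134]
0.05 70 x [-0.0139  0.0138] y [-0.0226  0.0154]
0.06 100 x [-0.0137  0.0134] y [-0.0275  0.0215]
0.07 36 x [-0.0139  0.0104] y [-0.0294  0.0232]
z [-0.0136 -0.0129  0.0744  0.077 ]
4820
-0.02 1262 x [-0.0131  0.0147] y [-0.0097  0.0104]
-0.01 300 x [-0.0103  0.0153] y [-0.0104  0.0106]
0.0 345 x [-0.0105  0.0153] y [-0.0102  0.0106]
0.01 185 x [-0.0121  0.0154] y [-0.0129  0.0141]
0.02 966 x [-0.0084  0.015 ] y [-0.0086  0.009 ]
0.03 445 x [-0.0105  0.0152] y [-0.0139  0.014 ]
0.04 335 x [-0.0032  0.0152] y [-0.0175  0.0174]
0.05 305 x [-0.007   0.0152] y [-0.0205  0.0208]
0.06 517 x [-0.0127  0.0151] y [-0.025   0.0249]
0.07 160 x [-0.0124  0.0148] y [-0.0274  0.0269]
z [-0.0173 -0.0132  0.0734  0.0754]
[[ 0.432 -0.061  0.15 ]
 [ 0.434 -0.062  0.146]
 [ 0.434 -0.064  0.145]
 [ 0.434 -0.066  0.144]]
```

Held straight and centred, with the pin about 32 mm ahead of the TCP. I'll go above the ledge and recheck its position from close by.

Run:
```python
from h import *
p=np.array(r.get_eef_pos()); r.move_straight([p[0],p[1],.23],speed=.2)
L=np.array([.5685,.098]); r.goto([*L,.20],down(.165)); r.hold(.2)
img,P=wsnap('w3'); f=snap('scene'); print(r.get_t(),r.get_eef_pos(),r.get_finger_gap())
hsv=cv2.cvtColor(img,cv2.COLOR_BGR2HSV)
for nm,im,C in (('w',img,P),('s',f['img'],cloud(f))):
    s=cv2.cvtColor(im,cv2.COLOR_BGR2HSV)[...,1]
    m=(s<60)&(C[...,2]>.045)&(C[...,2]<.072)&(np.hypot(C[...,0]-L[0],C[...,1]-L[1])<.06)
    q=C[m]; print(nm,len(q),cv2.minAreaRect(q[:,:2].astype(np.float32)*1000) if len(q)>5 else '')
    ax=np.array([np.cos(.165),np.sin(.165)]); t=q[q[:,2]>.062]; d=(t[:,:2]-L)@ax; e=(t[:,:2]-L)@[-ax[1],ax[0]]
    print(np.percentile(d,[3,25,50,75,97]).round(4),np.percentile(e,[1,99]).round(4),np.polyfit(e,d,1).round(4))
a=cv2.resize(f['img'][60:220,230:430],(500,400)); cv2.imwrite('pics/c3.png',np.hstack([a,cv2.resize(img,None,fx=1,fy=1)[:, 170:470]]))
```

```text
8.8417 [0.56827713 0.09690036 0.20061254] 0.23752859338142707
w 472 ((567.8836059570312, 107.69226837158203), (6.41102409362793, 63.735897064208984), 8.661643981933594)
[-0.0025  0.0002  0.0011  0.0028  0.0037] [-0.0208  0.0407] [0.0194 0.0012]
s 310 ((567.341796875, 101.8448486328125), (9.441459655761719, 81.58502960205078), 10.163748741149902)
[-0.0039 -0.0023 -0.0012  0.0009  0.0031] [-0.0356  0.0436] [ 0.012  -0.0008]
```

View pics/c3.png

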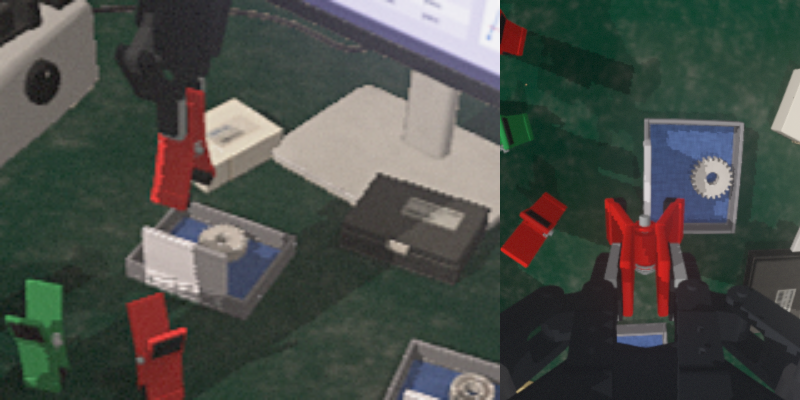

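The clip hangs above the gear tray's ledge, jaws astride it, and the ledge estimate agrees within 1–2 mm. I'll lower it, look, then release.

Run:
```python
from h import *
print('hit',r.move_straight([.5685,.099,.116],ori=down(.16),speed=.06,stop_force=8)); print(r.get_eef_pos(),r.get_wrist_force(),r.get_t())
f=snap('scene'); cv2.imwrite('pics/c4.png',cv2.resize(f['img'][90:210,240:390],(600,480)))
```

```text
hit False
[0.56889127 0.09900975 0.11649179] [ 0.35943917 -0.30170017 -0.32319766] 10.3917
```

View pics/c4.png

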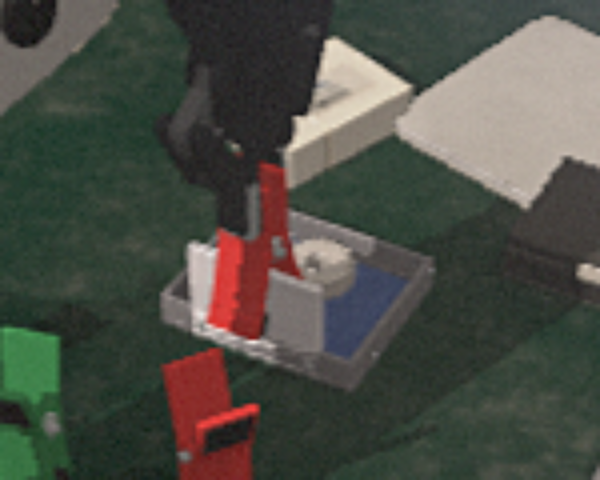

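One jaw is in front of the ledge (240,300) and the other is behind it, with no contact. Releasing.

Run:
```python
from h import *
r.release(); r.hold(.3); print(r.get_wrist_force(),r.get_finger_gap())
p=np.array(r.get_eef_pos()); r.move_straight([p[0],p[1],.26],speed=.1); r.hold(.3); print(r.get_t())
f=snap('scene'); img,P=wsnap('w5')
cv2.imwrite('pics/c5.png',np.hstack([cv2.resize(f['img'][90:210,240:390],(500,400)),img[:,170:470]]))
clipfit(f['img'],cloud(f),(280,100,335,190),(.11,.14))
hsv=cv2.cvtColor(f['img'],cv2.COLOR_BGR2HSV); C=cloud(f); m=((hsv[...,0]<8)|(hsv[...,0]>172))&(hsv[...,1]>130)&(np.hypot(C[...,0]-.5685,C[...,1]-.098)<.05)
print(np.percentile(C[m][:,2],[1,99]))
```

```text
[-0.35965935  0.19579309  0.34114154] 0.9982994618483988
13.2833
clip n [ 50 135] c [[0.5501999855041504, 0.09390000253915787], [0.5831999778747559, 0.1023000031709671]] mid [0.5667 0.0981] sep 0.0341 yaw 0.25
[0.00289989 0.13192649]
```

View pics/c5.png

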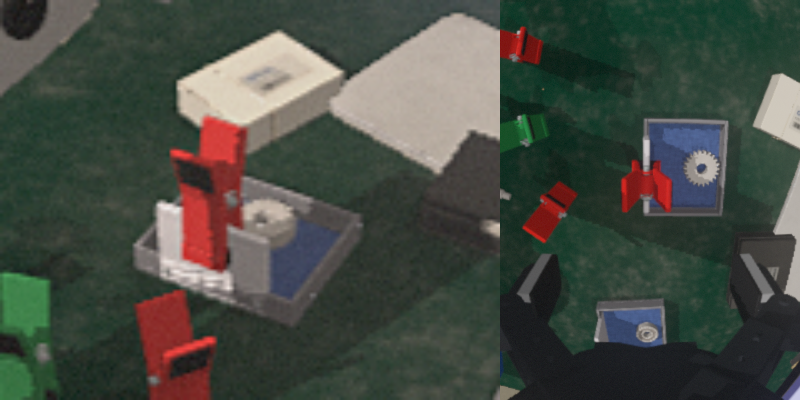

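The red clip stands upright, gripping the gear ledge at its middle (pin about 22 mm above the edge). The robot is clear and the green clip is untouched.

```bash
python3 -c "
from station import r
print(r.hand_in(), r.get_t())"
```

```text
the job is handed in; nothing more can be done
the job is handed in; nothing more can be done
```

The red clip is gripping the middle of the gear tray's ledge, standing straight with its pin about 22 mm above the edge; the green clip was not touched, and the job was handed in after about 13 s of robot time, though no verdict came back.

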